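Mix the blue paint on the touch mixer

ROBOT

A 6-joint arm with a two-finger parallel gripper is mounted at the origin on a cart in front of the work surface, level with it; the furniture and walls round the work are solid. World frame = base frame: x ahead of the robot, y to its left, z up, the work surface at z = 0. Lengths are in m, angles in rad, forces in N, time in s.
With the tool pointing down it reaches from about 0.325 to 0.85 m from the base axis. Payload 4.4 kg.
Tool frame: the origin (TCP) lies on the centre line of the jaws, within the pads' length; the fingertips stand 19 mm ahead of it and the grasp point (between the pads) is the TCP; z points along the fingers, y is the line along which they close (so a half turn about z gives the same grasp; the last joint's range is limited). The gripper opens to 94 mm and grips with 3 to 60 N. Pads are 16 mm wide; open, the fingers measure 119 mm over their backs; the gripper's body (75 mm by 177 mm) begins 78 mm behind the grasp point.
Start: joints at [1.026, 0.207, 1.542, -0, 1.393, -0.15], TCP at [0.221, 0.531, 0.19] pointing down, gripper open.
Joint ranges: [-2.73, 2.73], [-0.86, 2.22], [0.23, 2.46], [-1.11, 4.25], [0.08, 2.63], [-2.82, 2.82]. Speed limits (rad/s): [2.79, 2.79, 3.14, 3.14, 3.14, 3.14].

INTERFACE

Orientations are given as a 3x3 rotation matrix whose columns are the frame's x, y, z axes.
In Python, from rig import get_obs, read_camera, calibration, finish_job, look_for, regions_of, tip_of gives the robot as it stands.
- The arm moves only by the tool play_rows, never from a script. Its argument "motion" is one flat list of numbers, 5 for each row, row after row: the closure, from 0 (fully open) to 1 (shut), then the shift along the tool's x, y, z in mm, then the turn about the tool's z in rad. In form: [hand, x, y, z, twist, hand, x, y, z, twist, ...]. A call has 1 to 12 rows; each row is the pose to reach, as a shift and turn from the pose commanded when the call began, along the tool's axes at that moment; what a row does not reach only later rows make up. A row lasts 1/8 s, in which the tool goes at most 62.5 mm and 10.7 degrees, less where a joint would pass 70% of its speed; a pose out of reach is approached as far as the arm can. A call with a gripper value outside its range is refused whole. The fingers move at their own pace and stop on an object; the grip force is fixed at half the most. Time passes only in rows, so rows that repeat a pose let the fingers close. It gives the time, the measured TCP pose, the force, the opening and the grip force at its end, in the units of the state.
- get_obs(): the state, without advancing time (a new reading comes with each control period).
- read_camera(name): name is "scene" or "top" or "wrist"; returns the picture (480x640x3 uint8, red, green, blue); there is no depth.
- calibration(name): a dict with "intrinsics" (3x3 intrinsics, pixels), "rvec" (rotation vector, rad) and "tvec" (3), from world to camera coordinates, as OpenCV has them. Camera axes: x right, y down, z forward; pixel columns grow to the right and rows downward; lengths in m; the calibration is good to about 2 mm. The wrist camera is an equidistant fisheye: a pixel r from the principal point sees the ray r / f radians off the axis. A picture is of the moment at which its call begins: read the wrist's pose just before it. calibration takes no time and is no camera call; for the wrist camera it gives the pose at the moment of the call.
- finish_job(): hands the job in; it is judged then, once.
Trained networks look in the newest picture that a camera, given by its name, has taken for a name from the list of things; names that differ only in an ending like _2 or _b are one class to them, and where a whole thing is asked for, a point or a joint stands for the part that bears it (a point fixed in the world has none). Each returns a list of dicts, best first, with "score" (0 to 1); they miss things now and then, are a little off and sometimes report something else, mostly with a low value. They report only what shows in the picture. A call takes as long as a camera call. They do not tell look-alikes from the thing itself.
- look_for(camera, thing): "xy" ([column, row] in pixels, amid what is visible of it).
- regions_of(camera, thing): "mask" (480x640 bool, what is visible of it) and "xy" ([column, row] in pixels, amid what is visible of it).
- tip_of(camera, thing): "xy" ([column, row] in pixels: a listed point, or the origin of a listed thing).
The state is a dict: "t": time; "joint_positions": joint angles; "qd": joint speeds; "joint_efforts": joint torques, N m; "ee_pos": TCP position; "ee_rot": TCP orientation; "force": force on the tool from outside, world axes, zero at the start; "ft_torque": the same for the moment, N m; "grip_width": finger opening in m; "grip_force": force on a finger pad.
Only numpy, scipy, OpenCV 4.12 (cv2) and the standard library are available. Lean on these libraries where they do the work, as an engineer would, in place of code of your own. Each camera call takes 0.05 s, during which the arm holds its last target. There are 200 camera calls.

TASK

Mix the blue paint: carry the blue jar upright to the touch mixer, press it squarely down on the orange sprung pad until the pad will go no further, and keep it fully down for two seconds, firmly but without forcing it. Then lift it off and set it down gently, upright, on the round cork coaster. Leave the other jars and the mug where they are.

Things in the scene. Friction and masses are not known exactly. Their poses are not given: they have to be found in the camera images.
- blue_jar: Closed paint jar, white body with a blue label and blue cap, 52 mm diameter, 95 mm tall, about 0.16 kg (varies); origin at the centre of its foot, z up the jar. Round: its yaw means nothing. This is the jar to mix. A grip across its diameter at 45 to 65 mm above its foot, from above, works.
- red_jar: Closed paint jar, white body with a red label and red cap, 52 mm diameter, 95 mm tall, about 0.16 kg (varies); origin at the centre of its foot, z up the jar. Round: its yaw means nothing. A bystander.
- yellow_jar: Closed paint jar, white body with a yellow label and yellow cap, 52 mm diameter, 95 mm tall, about 0.16 kg (varies); origin at the centre of its foot, z up the jar. Round: its yaw means nothing. A bystander.
- mixer: Touch mixer, fixed to the table: round grey base 112 mm in diameter, 48 mm tall, with a black dial at its front (-x of its own frame); origin on the table under its vertical axis. On the axis stand a neck, a black head 86 mm in diameter, and on it a flat orange pad, 66 mm in diameter, that yields straight down on a spring. More than 45 N is too much for it.
- coaster: Round cork coaster, fixed, 94 mm in diameter, 7 mm thick; origin at the centre of its underside, on the table.
- mug: Cream plastic mug, 70 mm across and 62 mm tall, with a ring handle; a loose bystander. Origin at the table, under the middle of mug with handle.
- mixer_axis (a point): The mixer's axis at the base's top, NOT the pad: the neck is clamped at a height that differs each time and is not reported. The free pad's top lies 78 to 108 mm above the table and must be found by touch or sight. The pad yields from about 4.5 N (the jar's weight alone does not move it), needs 10.5 N at the end of its 10 mm travel, and is rigid beyond; a press of 12 to 25 N is right.
There are look-alikes about, which are no part of the job. Leave any black or turquoise look-alike of the blue_jar alone.

How it is judged:
On the way:
1. the blue jar, upright and over the middle of the pad (within 15 mm), presses the pad down to its stop for 1.5 s (contact force between blue_jar and mixer above 9.4 N and horizontal distance between blue_jar and mixer below 0.015 m and angle between blue_jar's own z axis and vertical below 0.12 rad and height (world z) of blue_jar above 0.055 m), for 1.5 s.
At the end, for the whole second after the job is handed in: The blue jar stands upright (within 0.08 rad) and at rest on the cork coaster, its axis within 20 mm of the coaster's centre, released; the other jars and the mug stand where they stood (horizontal distance between blue_jar and coaster below 0.02 m and z of blue_jar in the frame of coaster between 0.004 and 0.011 m and angle between blue_jar's own z axis and vertical below 0.08 rad and linear speed of blue_jar below 0.02 m/s); the robot touches nothing.
It fails at once if the mixer is pressed with more than 45 N (contact force between blue_jar and mixer above 45 N).
It fails at once if the mixer is struck or pressed by the robot itself (contact force between any of the fingers, the arm and mixer above 8 N).
It fails at once if the blue jar is dropped (let go to fall more than about 2 cm) (linear speed of blue_jar above 0.6 m/s and contact force between the fingers and blue_jar below 0.2 N).
It fails at once if the blue jar is tipped over (angle between blue_jar's own z axis and vertical above 0.6 rad).
It fails at once if another jar or the mug is moved by more than 20 mm (distance of any of red_jar, yellow_jar, mug from where it was at the start of the episode above 0.02 m).
It also fails if it takes over 58 s, if anything falls off the work surface, if the arm or the gripper's body presses on something with over 40 N, if the wrist force passes 120 N, or if a joint passes its speed limit or range.

## Working session

There is one attempt and no reset: what is moved stays moved. The work goes in short steps, Python scripts to look and compute and a tool call to move; the robot and the scene stay as the last step left them, time stands still between calls to the robot, and variables do not carry over. Pictures are saved under pics/ and viewed, at most 10 in all, crops included, and the job is handed in when it is done.

Besides the shell and the picture viewer there is one more tool, called after ">>>" by a JSON object that holds its "fn" and its "kwargs", one argument or row to a line. play_rows: Moves the arm, as the interface text tells. Its arguments: {"type":"object","properties":{"motion":{"type":"array","items":{"type":"number"}}},"required":["motion"]}

```bash
mkdir -p pics
cat > h.py <<'E'
import numpy as np, cv2
from rig import *
def save(n,im): cv2.imwrite('pics/'+n,cv2.cvtColor(im,cv2.COLOR_RGB2BGR))
def ray(cam,uv):
    c=calibration(cam);K=np.array(c['intrinsics'],float);R=cv2.Rodrigues(np.array(c['rvec'],float))[0];t=np.array(c['tvec'],float).ravel()
    d=np.linalg.inv(K)@np.array([uv[0],uv[1],1.]);return -R.T@t,R.T@d
def atz(cam,uv,z):
    o,d=ray(cam,uv);return o+d*(z-o[2])/d[2]
def proj(cam,p):
    c=calibration(cam);return cv2.projectPoints(np.array(p,float).reshape(-1,3),np.array(c['rvec'],float),np.array(c['tvec'],float),np.array(c['intrinsics'],float),None)[0].reshape(-1,2)
E
python3 - <<'E'
from h import *
a=read_camera('scene');b=read_camera('top')
save('s.png',a);save('t.png',b)
for c in('scene','top'):
    o,d=ray(c,(320,240));print(c,o.round(3),d.round(3))
    for n in('blue_jar','red_jar','yellow_jar','mixer','coaster','mug'):
        print(n,[(np.round(r['xy']).tolist(),round(r['score'],2)) for r in look_for(c,n)][:4],[np.round(r['xy']).tolist() for r in tip_of(c,n)][:4])
o=get_obs();print(o['t'],o['ee_pos'],np.round(o['ee_rot'],3),o['force'])
E
```

```text
scene [-0.045 -0.619  0.965] [ 0.42   0.5   -0.758]
blue_jar [([307.0, 331.0], 0.89), ([320.0, 227.0], 0.75), ([319.0, 264.0], 0.68), ([325.0, 301.0], 0.63)] [[325.0, 315.0], [320.0, 281.0], [322.0, 237.0], [306.0, 340.0]]
red_jar [([394.0, 289.0], 0.95)] [[391.0, 298.0]]
yellow_jar [([362.0, 252.0], 0.71)] [[358.0, 264.0]]
mixer [([273.0, 163.0], 0.92), ([413.0, 243.0], 0.23)] [[276.0, 174.0]]
coaster [([466.0, 330.0], 0.67), ([396.0, 287.0], 0.35)] [[464.0, 331.0], [359.0, 264.0]]
mug [([413.0, 244.0], 0.78)] [[411.0, 253.0]]
top [ 0.394 -0.008  1.251] [ 0.067 -0.001 -0.998]
blue_jar [([353.0, 269.0], 0.72), ([381.0, 288.0], 0.61), ([393.0, 322.0], 0.6), ([312.0, 236.0], 0.55)] [[392.0, 320.0], [352.0, 270.0], [310.0, 237.0], [376.0, 289.0]]
red_jar [([405.0, 231.0], 0.88)] [[404.0, 231.0]]
yellow_jar [([362.0, 225.0], 0.82)] []
mixer [([197.0, 206.0], 0.68)] [[203.0, 206.0]]
coaster [([470.0, 209.0], 0.61)] [[471.0, 209.0], [196.0, 206.0]]
mug [([385.0, 174.0], 0.67)] [[382.0, 175.0]]
1.3 [0.22117539 0.5307569  0.19044881] [[-0.923  0.385  0.   ]
 [ 0.385  0.923 -0.   ]
 [-0.    -0.    -1.   ]] [0.12608704 0.89868797 0.43311831]
```

View pics/s.png

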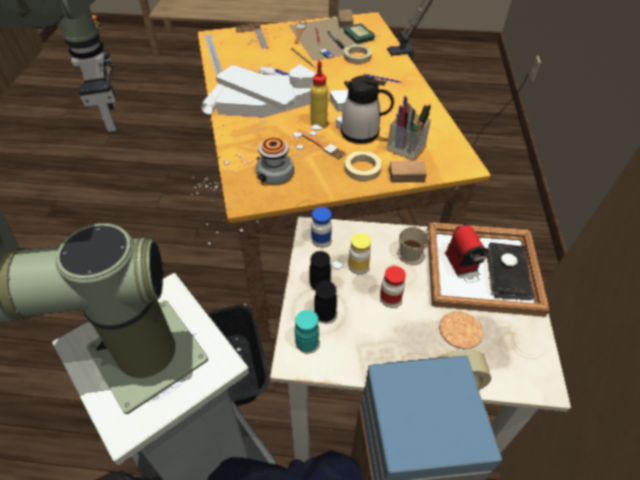

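View pics/t.png

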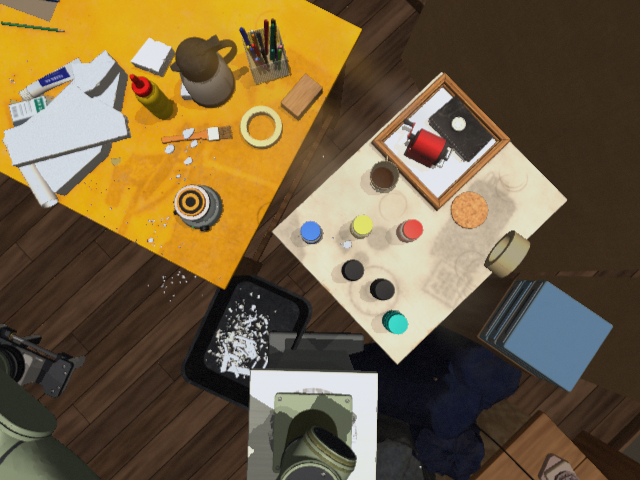

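The four blue-jar candidates in the scene view are:
- blue cap on a white body at (321,227), which is (311,232) in top
- black at (320,270)
- black at (325,301)
- turquoise at (307,331)

The one at (321,227) fits, since it has the blue cap, blue label and white body. Next I'll confirm it in a crop and measure.

```bash
cat > m.py <<'E'
from h import *
from scipy.optimize import least_squares
a=read_camera('scene');b=read_camera('top')
def crop(im,x,y,w,h,s=5): return cv2.resize(im[y:y+h,x:x+w],None,fx=s,fy=s,interpolation=cv2.INTER_CUBIC)
v=np.vstack([np.hstack([crop(a,285,200,75,55),crop(a,240,130,75,55)]),np.hstack([crop(b,275,205,75,55),crop(b,160,180,75,55)])])
save('crop.png',v)
def tri(u,w):
    o1,d1=ray('scene',u);o2,d2=ray('top',w)
    A=np.stack([d1,-d2],1);s=np.linalg.lstsq(A,o2-o1,rcond=None)[0];p=o1+s[0]*d1;q=o2+s[1]*d2
    return (p+q)/2,np.linalg.norm(p-q)
def blob(im,box,lo,hi):
    x,y,w,h=box;m=cv2.inRange(cv2.cvtColor(im[y:y+h,x:x+w],cv2.COLOR_RGB2HSV),lo,hi)
    n,l,st,c=cv2.connectedComponentsWithStats(m);i=1+np.argmax(st[1:,4]);return c[i]+[x,y],st[i]
bl=((105,120,60),(130,255,255))
print('bluetop',*blob(b,(290,210,45,45),*bl),'z.095',atz('top',blob(b,(290,210,45,45),*bl)[0],.095))
print('blue scene',*blob(a,(300,200,45,55),*bl))
for c in('scene','top'):
    for n in('coaster','mixer','red_jar','yellow_jar','mug','blue_jar'):
        for r in regions_of(c,n)[:1]:
            ys,xs=np.nonzero(r['mask']);print(c,n,r['score'],xs.mean().round(1),ys.mean().round(1),xs.min(),xs.max(),ys.min(),ys.max(),atz(c,(xs.mean(),ys.mean()),.007 if n=='coaster' else .09).round(4))
E
python3 m.py
```

```text
bluetop [310.17406143 230.76450512] [ 11  12  19  19 293] z.095 [0.49254791 0.01423071 0.095     ]
blue scene [321.40926641 214.92664093] [ 12   7  20  17 259]
scene coaster 0.97 460.7 329.9 440 482 311 349 [ 0.5607 -0.3816  0.007 ]
scene mixer 0.56 274.1 161.4 256 293 138 183 [0.5209 0.2507 0.09  ]
scene red_jar 0.58 392.7 286.1 379 405 266 306 [ 0.4785 -0.2407  0.09  ]
scene yellow_jar 0.68 359.3 252.6 348 370 233 272 [ 0.4853 -0.1272  0.09  ]
scene mug 0.79 412.6 242.3 399 428 227 260 [ 0.6015 -0.1816  0.09  ]
scene blue_jar 0.96 319.4 268.1 309 331 251 288 [ 0.3869 -0.1047  0.09  ]
top coaster 0.86 468.7 209.6 451 487 192 227 [ 0.5643 -0.3823  0.007 ]
top mixer 0.85 198.4 205.8 174 223 185 230 [0.5449 0.2792 0.09  ]
top red_jar 0.91 409.9 229.9 397 422 219 240 [ 0.5014 -0.2198  0.09  ]
top yellow_jar 0.85 360.9 226.2 350 372 215 237 [ 0.507  -0.1045  0.09  ]
top blue_jar 0.98 394.7 321.7 382 407 310 333 [ 0.2863 -0.1881  0.09  ]
```

View pics/crop.png

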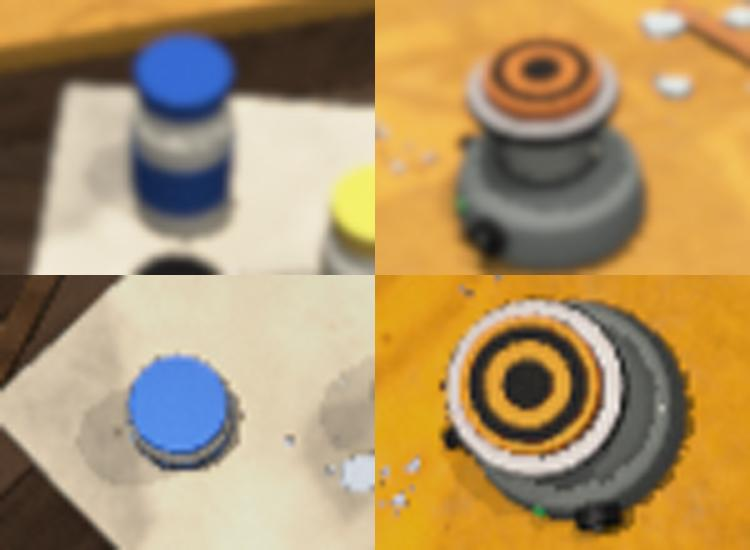

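The crop confirms the blue jar: blue cap, blue label and white body, with the cap top at scene (321.4,214) and top (310.6,230.6). The pad's bullseye centre is at scene (272.8,143.1) and top (190.2,201.4). Now I'll triangulate both.

```bash
cat >> m.py <<'E'
print('----')
print('cap',tri((321.4,214),(310.6,230.6)),atz('scene',(321.4,214),.095),atz('top',(310.6,230.6),.095))
x,y=265,137
def dark(im,x,y,w,h):
    g=cv2.cvtColor(im[y:y+h,x:x+w],cv2.COLOR_RGB2GRAY).astype(float);g=np.clip(np.percentile(g,60)-g,0,None);yy,xx=np.mgrid[:h,:w];return np.array([(g*xx).sum(),(g*yy).sum()])/g.sum()+[x,y]
ps=dark(a,268,140,10,7);pt=dark(b,185,196,12,12);print(ps,pt,'pad',tri(ps,pt))
print('pad hand',tri((272.8,143.1),(190.2,201.4)))
print('coaster',tri((460.7,329.9),(468.7,209.6)))
o=get_obs();T=tri((321.4,214),(310.6,230.6))[0];print(o['t'],np.array(o['ee_rot']).T@(T-o['ee_pos']))
E
python3 m.py | sed -n '/----/,$p'
```

```text
----
cap (array([0.49177332, 0.01391819, 0.09754991]), np.float64(0.002412514659465167)) [0.49234203 0.01645162 0.095     ] [0.49296084 0.01324553 0.095     ]
[272.64436421 143.3497687 ] [190.0477026  201.49357786] pad (array([0.55098189, 0.2951035 , 0.10855989]), np.float64(0.0023072488482099264))
pad hand (array([0.55106407, 0.29441514, 0.1097939 ]), np.float64(0.002246791182836365))
coaster (array([ 0.56359149, -0.38190813,  0.00466154]), np.float64(0.0030487853848382646))
2.7 [-0.44858622 -0.37302584  0.09289261]
```

>>> {"fn": "play_rows", "kwargs": {
  "motion": [0,-40,-33,0,0,0,-85,-70,0,0,0,-130,-108,0,0,0,-175,-145,0,0,0,-220,-182,0,0,0,-265,-220,0,0,0,-310,-257,0,0,0,-355,-294,0,0,0,-400,-332,0,0,0,-435,-360,0,0,0,-449,-372,0,0,0,-449,-372,0,0]
}}

```text
t: 4.2
ee_pos: [0.4926, 0.0144, 0.1903]
ee_rot: [[-0.922, 0.386, -0.001], [0.386, 0.922, 0.001], [0.001, 0.0, -1.0]]
force: [-0.0, 0.3, -0.4]
grip_width: 0.0942
grip_force: 0.0
```

Run:
```python
from h import *
save('w.png',read_camera('wrist'));c=calibration('wrist');print(c)
o=get_obs();print(o['t'],o['ee_pos'],np.round(o['ee_rot'],3),o['force'],o['joint_positions'])
R=cv2.Rodrigues(np.array(c['rvec']))[0];K=np.array(c['intrinsics'])
def pw(p):
    q=R@np.array(p)+np.ravel(c['tvec']);th=np.arctan2(np.hypot(q[0],q[1]),q[2]);u=q[:2]/np.hypot(q[0],q[1]);return u*th*K[0,0]+K[:2,2]
print('cap pred',pw([.4927,.0145,.095]), 'tcp',pw(o['ee_pos']),'rad',pw([.4927,.0405,.095]))
```

```text
{'intrinsics': array([[371.64829954,   0.        , 315.82979825],
       [  0.        , 371.64829954, 243.91280322],
       [  0.        ,   0.        ,   1.        ]]), 'rvec': array([-2.41118428, -1.60724517, -0.22934208]), 'tvec': array([-0.20371351, -0.4597055 ,  0.26671615])}
4.25 [0.49209561 0.01534554 0.19025498] [[-0.923  0.385 -0.001]
 [ 0.385  0.923  0.001]
 [ 0.001  0.001 -1.   ]] [-0.54978737  0.67486468  0.74317365] [-1.45402114e-01  3.00034465e-02  1.73851355e+00  8.10102695e-04
  1.37406150e+00 -1.32128925e+00]
cap pred [314.89156982 241.62414469] tcp [315.53572915 286.14598732] rad [344.72748378 229.66227208]
```

View pics/w.png

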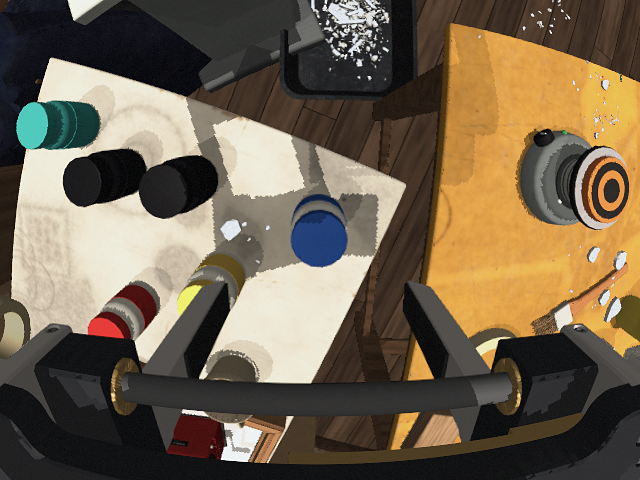

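The wrist view shows the blue cap at (319.5,238), about 3 mm from the prediction. I'll correct for part of that, descend and grip.

>>> {"fn": "play_rows", "kwargs": {
  "motion": [0,1.5,3,15,0,0,1.5,3,40,0,0,1.5,3,65,0,0,1.5,3,90,0,0,1.5,3,112,0,0,1.5,3,126,0,0,1.5,3,131,0,0,1.5,3,131,0,1,1.5,3,131,0,1,1.5,3,131,0,1,1.5,3,131,0,1,1.5,3,131,0]
}}

```text
t: 5.75
ee_pos: [0.4925, 0.0179, 0.0596]
ee_rot: [[-0.923, 0.385, 0.0], [0.385, 0.923, -0.0], [-0.0, 0.0, -1.0]]
force: [-0.5, 0.5, 0.4]
grip_width: 0.0575
grip_force: 0.0
```

>>> {"fn": "play_rows", "kwargs": {
  "motion": [1,0,0,0,0,1,0,0,0,0,1,0,0,0,0,1,0,0,0,0]
}}

```text
t: 6.25
ee_pos: [0.4923, 0.0179, 0.0595]
ee_rot: [[-0.923, 0.385, -0.0], [0.385, 0.923, -0.0], [-0.0, -0.0, -1.0]]
force: [-0.3, 0.4, 0.2]
grip_width: 0.0459
grip_force: 30.0
```

Run:
```python
from h import *
w=read_camera('wrist');s=read_camera('scene')
x=np.hstack([cv2.resize(w[140:380,200:440],(400,400)),cv2.resize(s[190:270,270:350],(400,400),interpolation=cv2.INTER_CUBIC)]);save('g.png',x)
```

```text
(no output)
```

View pics/g.png

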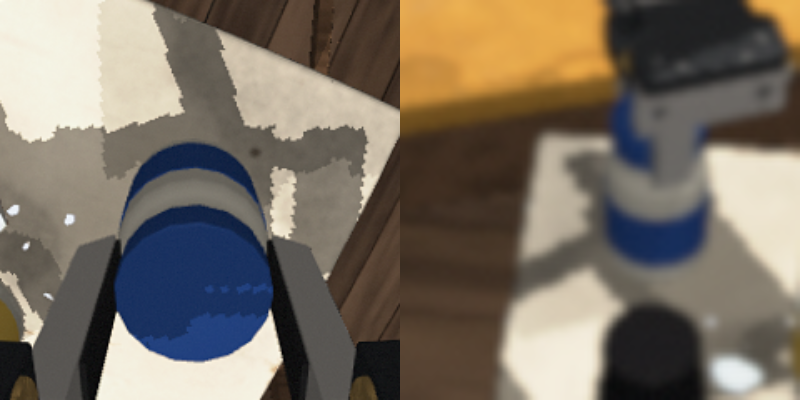

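The jar is held between the fingers, with the cap centre at wrist (316.4,310). I'll compare that with the prediction for a centred grip.

```bash
cat >> h.py <<'E'
def wray(uv,z):
    c=calibration('wrist');K=np.array(c['intrinsics']);R=cv2.Rodrigues(np.array(c['rvec']))[0];o=-R.T@np.ravel(c['tvec'])
    v=np.array(uv)-K[:2,2];r=np.hypot(*v);th=r/K[0,0];d=R.T@np.r_[v/r*np.sin(th),np.cos(th)];return o+d*(z-o[2])/d[2]
E
python3 - <<'E'
from h import *
o=get_obs();R=np.array(o['ee_rot'])
for name,uv in dict(c=(316.4,310.4),l=(269,312),r=(363.5,312),b=(318,356.5),t=(314,268)).items():
    p=wray(uv,.095);print(name,p.round(4),(R.T@(p-o['ee_pos'])*1000).round(1))
E
```

```text
c [0.4903 0.0193 0.095 ] [  2.4   0.4 -35.5]
l [ 0.4826 -0.002   0.095 ] [  1.3 -22.2 -35.5]
r [0.4999 0.0397 0.095 ] [  1.3  23.  -35.5]
b [0.515  0.0099 0.095 ] [-24.    1.3 -35.5]
t [0.4701 0.0265 0.095 ] [ 23.8  -0.7 -35.5]
```

>>> {"fn": "play_rows", "kwargs": {
  "motion": [1,0,0,-5,0,1,0,0,-20,0,1,0,0,-45,0,1,0,0,-75,0,1,0,0,-105,0,1,0,0,-135,0,1,0,0,-155,0,1,0,0,-160,0,1,0,0,-160,0,1,0,0,-160,0]
}}

```text
t: 7.6
ee_pos: [0.4914, 0.0182, 0.2183]
ee_rot: [[-0.923, 0.385, -0.002], [0.385, 0.923, 0.0], [0.002, -0.001, -1.0]]
force: [-0.6, -0.1, -1.5]
grip_width: 0.0457
grip_force: 30.0
```

Run:
```python
import h
from h import *
o=get_obs();print(o['t'],o['ee_pos'],o['force'],o['grip_width'])
old={'intrinsics':np.array([[371.64829954,0,315.82979825],[0,371.64829954,243.91280322],[0,0,1]]),'rvec':np.array([-2.41118428,-1.60724517,-0.22934208]),'tvec':np.array([-0.20371351,-0.4597055,0.26671615])}
im=cv2.imread('pics/w.png')
g=cv2.cvtColor(im[175:205,595:625],cv2.COLOR_BGR2GRAY);n,l,s,c=cv2.connectedComponentsWithStats((g<70).astype(np.uint8))
print([(s[i,4],c[i]+[595,175]) for i in range(1,n) if s[i,4]>8])
h.calibration=lambda n:old
for i in range(1,n):
  if s[i,4]>8:
    for z in(.098,.106): print(i,z,wray(c[i]+[595,175],z))
print('cap',wray((319.5,238),.095))
```

```text
7.6 [0.49143735 0.01817628 0.21825506] [-0.55706539 -0.14446303 -1.51150479] 0.04572154002851882
[(np.int32(123), array([596.84552846, 188.08130081])), (np.int32(18), array([623.22222222, 177.72222222])), (np.int32(294), array([611.10204082, 190.31972789])), (np.int32(26), array([623.03846154, 200.38461538]))]
1 0.098 [0.54621299 0.28504441 0.098     ]
1 0.106 [0.5426071 0.2783882 0.106    ]
2 0.098 [0.54877766 0.32588843 0.098     ]
2 0.106 [0.54510015 0.31809165 0.106     ]
3 0.098 [0.55520428 0.30469048 0.098     ]
3 0.106 [0.55134732 0.29748565 0.106     ]
4 0.098 [0.57159665 0.32073785 0.098     ]
4 0.106 [0.56728193 0.31308489 0.106     ]
cap [0.49132455 0.01910687 0.095     ]
```

>>> {"fn": "play_rows", "kwargs": {
  "motion": [1,4,20,0,0,1,10,55,0,0,1,18,95,0,0,1,26,140,0,0,1,34,185,0,0,1,42,225,0,0,1,48,257,0,0,1,51,274,0,0,1,52,280,0,0,1,52,280,10,0,1,52,280,20,0,1,52,280,20,0]
}}

```text
t: 9.1
ee_pos: [0.5509, 0.2952, 0.1976]
ee_rot: [[-0.923, 0.386, -0.003], [0.386, 0.923, -0.001], [0.003, -0.003, -1.0]]
force: [0.3, -0.2, -1.6]
grip_width: 0.0459
grip_force: 30.0
```

Run:
```python
from h import *
a=read_camera('scene');b=read_camera('top');w=read_camera('wrist')
f=lambda im,x,y,s:cv2.resize(im[y:y+s,x:x+s],(390,390),interpolation=cv2.INTER_CUBIC)
save('o.png',np.hstack([f(a,235,95,95),f(w,200,140,240)]))
o=get_obs();print(o['t'],o['ee_pos'],o['force'],o['joint_positions'])
```

```text
9.25 [0.55219016 0.29602616 0.19963378] [-0.20684959 -0.34518572 -1.21174519] [ 3.54128970e-01  3.07889798e-01  1.39655898e+00 -7.78053022e-05
  1.43689725e+00 -8.21142951e-01]
```

View pics/o.png

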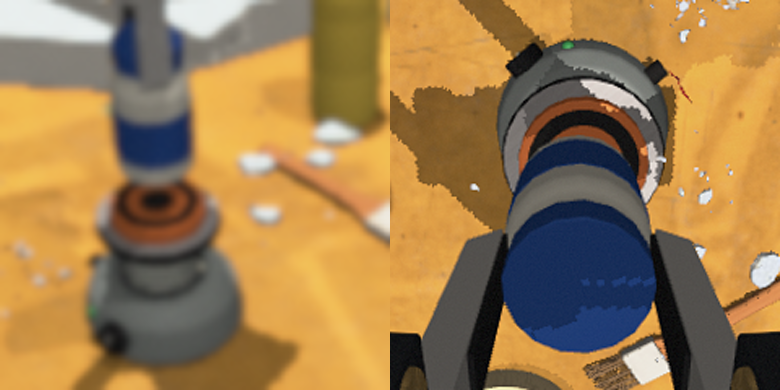

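The jar is centred above the pad with a gap of about 34 mm. I'll descend in stages.

>>> {"fn": "play_rows", "kwargs": {
  "motion": [1,0,0,8,0,1,0,0,16,0,1,0,0,22,0,1,0,0,25,0,1,0,0,25,0]
}}

```text
t: 9.88
ee_pos: [0.5518, 0.2965, 0.174]
ee_rot: [[-0.923, 0.385, -0.001], [0.385, 0.923, -0.0], [0.0, -0.0, -1.0]]
force: [-0.1, -0.2, -2.2]
grip_width: 0.0459
grip_force: 30.0
```

>>> {"fn": "play_rows", "kwargs": {
  "motion": [1,0,0,1,0,1,0,0,2,0,1,0,0,3,0,1,0,0,3,0]
}}

```text
t: 10.38
ee_pos: [0.5519, 0.2965, 0.1713]
ee_rot: [[-0.923, 0.385, -0.0], [0.385, 0.923, -0.0], [0.0, -0.0, -1.0]]
force: [-0.4, 1.1, -1.4]
grip_width: 0.0461
grip_force: 30.0
```

>>> {"fn": "play_rows", "kwargs": {
  "motion": [1,0,0,1,0,1,0,0,2,0,1,0,0,3,0,1,0,0,3,0]
}}

```text
t: 10.88
ee_pos: [0.5519, 0.2965, 0.1683]
ee_rot: [[-0.923, 0.385, -0.0], [0.385, 0.923, -0.0], [0.0, -0.0, -1.0]]
force: [0.7, -0.2, -0.9]
grip_width: 0.046
grip_force: 30.0
```

>>> {"fn": "play_rows", "kwargs": {
  "motion": [1,0,0,1,0,1,0,0,2,0,1,0,0,3,0,1,0,0,3,0]
}}

```text
t: 11.38
ee_pos: [0.5519, 0.2965, 0.1653]
ee_rot: [[-0.923, 0.385, -0.0], [0.385, 0.923, -0.0], [0.0, -0.0, -1.0]]
force: [-0.5, 0.9, -2.2]
grip_width: 0.0459
grip_force: 30.0
```

>>> {"fn": "play_rows", "kwargs": {
  "motion": [1,0,0,1,0,1,0,0,2,0,1,0,0,3,0,1,0,0,3,0]
}}

```text
t: 11.88
ee_pos: [0.5523, 0.2965, 0.1632]
ee_rot: [[-0.923, 0.385, 0.001], [0.385, 0.923, 0.0], [-0.001, 0.0, -1.0]]
force: [-0.8, -1.0, 2.4]
grip_width: 0.0461
grip_force: 30.0
```

>>> {"fn": "play_rows", "kwargs": {
  "motion": [1,0,0,1,0,1,0,0,2,0,1,0,0,3,0,1,0,0,3,0]
}}

```text
t: 12.38
ee_pos: [0.5522, 0.2965, 0.1598]
ee_rot: [[-0.923, 0.385, 0.001], [0.385, 0.923, 0.0], [-0.001, 0.0, -1.0]]
force: [-0.2, -0.6, 5.0]
grip_width: 0.0461
grip_force: 30.0
```

>>> {"fn": "play_rows", "kwargs": {
  "motion": [1,0,0,1,0,1,0,0,2,0,1,0,0,2,0]
}}

```text
t: 12.75
ee_pos: [0.5523, 0.2965, 0.1578]
ee_rot: [[-0.923, 0.385, 0.001], [0.385, 0.923, 0.0], [-0.001, 0.0, -1.0]]
force: [0.2, -1.1, 5.6]
grip_width: 0.0462
grip_force: 30.0
```

>>> {"fn": "play_rows", "kwargs": {
  "motion": [1,0,0,1,0,1,0,0,2,0,1,0,0,2,0]
}}

```text
t: 13.12
ee_pos: [0.5524, 0.2965, 0.1561]
ee_rot: [[-0.923, 0.385, 0.001], [0.385, 0.923, 0.0], [-0.001, 0.0, -1.0]]
force: [-1.9, -1.1, 7.3]
grip_width: 0.0457
grip_force: 30.0
```

>>> {"fn": "play_rows", "kwargs": {
  "motion": [1,0,0,1,0,1,0,0,1,0]
}}

```text
t: 13.38
ee_pos: [0.5524, 0.2965, 0.1553]
ee_rot: [[-0.923, 0.385, 0.001], [0.385, 0.923, 0.0], [-0.001, 0.0, -1.0]]
force: [-2.6, -1.8, 7.7]
grip_width: 0.0459
grip_force: 30.0
```

>>> {"fn": "play_rows", "kwargs": {
  "motion": [1,0,0,1,0,1,0,0,1,0]
}}

```text
t: 13.62
ee_pos: [0.5524, 0.2965, 0.1544]
ee_rot: [[-0.923, 0.385, 0.001], [0.385, 0.923, 0.0], [-0.001, 0.0, -1.0]]
force: [-0.6, -1.6, 7.8]
grip_width: 0.0456
grip_force: 30.0
```

>>> {"fn": "play_rows", "kwargs": {
  "motion": [1,0,0,0.7,0,1,0,0,0.7,0]
}}

```text
t: 13.88
ee_pos: [0.5525, 0.2964, 0.1538]
ee_rot: [[-0.923, 0.385, 0.001], [0.385, 0.923, 0.0], [-0.001, 0.0, -1.0]]
force: [-1.5, -2.9, 8.8]
grip_width: 0.0458
grip_force: 30.0
```

>>> {"fn": "play_rows", "kwargs": {
  "motion": [1,0,0,0.7,0,1,0,0,0.7,0]
}}

```text
t: 14.12
ee_pos: [0.5525, 0.2964, 0.1533]
ee_rot: [[-0.923, 0.385, 0.001], [0.385, 0.923, -0.0], [-0.001, 0.0, -1.0]]
force: [-2.3, -2.3, 8.3]
grip_width: 0.0456
grip_force: 30.0
```

>>> {"fn": "play_rows", "kwargs": {
  "motion": [1,0,0,0.7,0,1,0,0,0.7,0]
}}

```text
t: 14.38
ee_pos: [0.5526, 0.2964, 0.1531]
ee_rot: [[-0.923, 0.385, 0.002], [0.385, 0.923, -0.0], [-0.002, 0.001, -1.0]]
force: [-3.1, -2.2, 10.1]
grip_width: 0.0459
grip_force: 30.0
```

>>> {"fn": "play_rows", "kwargs": {
  "motion": [1,0,0,0.7,0,1,0,0,0.7,0]
}}

```text
t: 14.62
ee_pos: [0.5527, 0.2964, 0.1531]
ee_rot: [[-0.923, 0.385, 0.002], [0.385, 0.923, -0.0], [-0.002, 0.001, -1.0]]
force: [-3.3, -3.0, 12.5]
grip_width: 0.0459
grip_force: 30.0
```

>>> {"fn": "play_rows", "kwargs": {
  "motion": [1,0,0,0.5,0,1,0,0,0.5,0]
}}

```text
t: 14.88
ee_pos: [0.5529, 0.2964, 0.1531]
ee_rot: [[-0.923, 0.385, 0.002], [0.385, 0.923, -0.0], [-0.002, 0.001, -1.0]]
force: [-3.8, -2.3, 13.9]
grip_width: 0.0459
grip_force: 30.0
```

The pad is at its stop: the height no longer changes while the force rises, and contact is about 15 N. Now I'll hold.

>>> {"fn": "play_rows", "kwargs": {
  "motion": [1,0,0,0.5,0,1,0,0,0.5,0,1,0,0,0.5,0,1,0,0,0.5,0,1,0,0,0.5,0,1,0,0,0.5,0,1,0,0,0.5,0,1,0,0,0.5,0,1,0,0,0.5,0,1,0,0,0.5,0,1,0,0,0.5,0,1,0,0,0.5,0]
}}

```text
t: 16.38
ee_pos: [0.5529, 0.2964, 0.1531]
ee_rot: [[-0.923, 0.385, 0.003], [0.385, 0.923, -0.0], [-0.003, 0.001, -1.0]]
force: [-4.0, -4.0, 15.2]
grip_width: 0.0462
grip_force: 30.0
```

>>> {"fn": "play_rows", "kwargs": {
  "motion": [1,0,0,0,0,1,0,0,0,0,1,0,0,0,0,1,0,0,0,0,1,0,0,0,0,1,0,0,0,0,1,0,0,0,0,1,0,0,0,0]
}}

```text
t: 17.38
ee_pos: [0.553, 0.2964, 0.1531]
ee_rot: [[-0.923, 0.385, 0.003], [0.385, 0.923, -0.0], [-0.003, 0.001, -1.0]]
force: [-4.3, -3.9, 15.8]
grip_width: 0.0461
grip_force: 30.0
```

Run:
```python
from h import *
# heights near the coaster: the tape roll (top 507,253) and red press
a=cv2.imread('pics/s.png');b=cv2.imread('pics/t.png')
save('c.png',cv2.cvtColor(np.hstack([cv2.resize(a[215:405,400:560],(390,463)),cv2.resize(b[60:290,370:565],(393,463))]),cv2.COLOR_BGR2RGB))
o=get_obs();print(o['t'],o['force'],o['ee_pos'])
```

```text
17.375 [-4.34147238 -3.87789962 15.84073254] [0.55298414 0.29635392 0.15312185]
```

View pics/c.png

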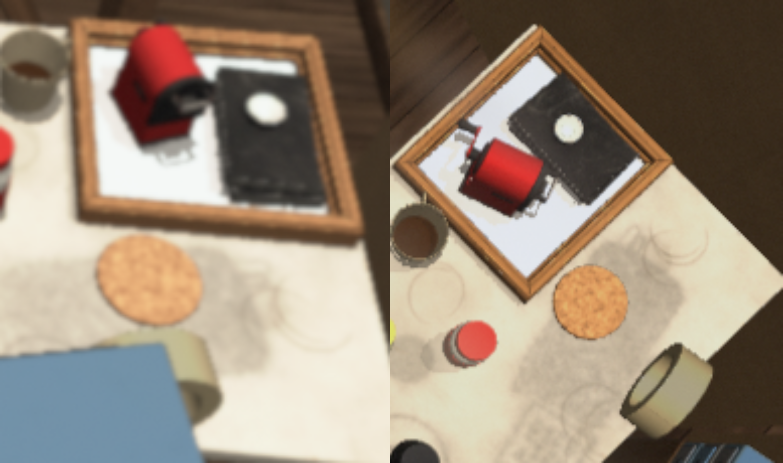

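I've held for over 2.5 s at about 17 N. A tape roll stands by the coaster and a tray sits on the other side, so I'll turn the gripper before placing there. First I'll lift off.

>>> {"fn": "play_rows", "kwargs": {
  "motion": [1,0,0,-2,0,1,0,0,-5,0,1,0,0,-10,0,1,0,0,-16,0,1,0,0,-25,0,1,0,0,-40,0,1,0,0,-55,0,1,0,0,-67,0,1,0,0,-70,0,1,0,0,-70,0]
}}

```text
t: 18.62
ee_pos: [0.552, 0.2965, 0.2198]
ee_rot: [[-0.923, 0.385, 0.0], [0.385, 0.923, 0.0], [-0.0, 0.0, -1.0]]
force: [0.5, -0.5, -1.7]
grip_width: 0.0459
grip_force: 30.0
```

Run:
```python
from h import *
w=read_camera('wrist');o=get_obs();R=np.array(o['ee_rot']);print(o['t'],o['ee_pos'],o['force'],o['joint_positions'])
print(R.T@(np.array([.563,-.380,o['ee_pos'][2]])-o['ee_pos'])*1000)
m=cv2.inRange(cv2.cvtColor(w,cv2.COLOR_RGB2HSV),(105,100,30),(130,255,255))[220:380,230:400];cv2.imwrite('pics/m.png',m)
```

```text
18.675 [0.55173544 0.29638615 0.2192724 ] [ 0.30620128 -0.15365812 -2.09119488] [ 3.54888853e-01  2.95319497e-01  1.37217466e+00 -9.97617227e-06
  1.47483415e+00 -8.21080605e-01]
[-2.70568189e+02 -6.20014464e+02  1.71470463e-01]
```

>>> {"fn": "play_rows", "kwargs": {
  "motion": [1,-5,-12,0,0.03,1,-15,-35,0,0.1,1,-28,-64,0,0.2,1,-41,-94,0,0.3,1,-54,-124,0,0.4,1,-68,-155,0,0.5,1,-81,-186,0,0.6,1,-95,-217,0,0.7,1,-108,-248,0,0.8,1,-120,-276,0,0.9,1,-130,-300,0,0.97,1,-135,-310,0,1.0]
}}

```text
t: 20.18
ee_pos: [0.5567, -0.0434, 0.2192]
ee_rot: [[-0.171, 0.985, -0.001], [0.985, 0.171, -0.0], [0.0, -0.001, -1.0]]
force: [-0.3, 0.9, -2.1]
grip_width: 0.0457
grip_force: 30.0
```

Run:
```python
from h import *
o=get_obs();R=np.array(o['ee_rot']);print(o['t'],o['ee_pos'],R.round(3),o['joint_positions'])
print(R.T@(np.array([.562,-.380,o['ee_pos'][2]])-o['ee_pos'])*1000, np.degrees(np.arctan2(R[1,1],R[0,1])))
```

```text
20.175 [ 0.55668546 -0.04337134  0.21918588] [[-0.171  0.985 -0.001]
 [ 0.985  0.171 -0.   ]
 [ 0.    -0.001 -1.   ]] [-2.32565557e-01  1.50814550e-01  1.54676199e+00 -2.87453347e-04
  1.44502062e+00 -4.04780149e-01]
[-3.32557962e+02 -5.24623432e+01  9.93800438e-03] 9.869247530717866
```

>>> {"fn": "play_rows", "kwargs": {
  "motion": [1,-12,-2,0,0.03,1,-35,-6,0,0.1,1,-67,-11,0,0.2,1,-100,-16,0,0.3,1,-133,-21,0,0.4,1,-167,-26,0,0.5,1,-200,-31,0,0.6,1,-235,-37,0,0.7,1,-270,-43,0,0.8,1,-302,-48,0,0.9,1,-325,-51,0,1.0,1,-333,-52,0,1.05]
}}

```text
t: 21.68
ee_pos: [0.5643, -0.3797, 0.219]
ee_rot: [[0.769, 0.639, -0.001], [0.639, -0.769, 0.0], [-0.0, -0.001, -1.0]]
force: [-0.6, -0.2, -2.7]
grip_width: 0.0459
grip_force: 30.0
```

>>> {"fn": "play_rows", "kwargs": {
  "motion": [1,0,0,0,0,1,0,0,0,0]
}}

```text
t: 21.92
ee_pos: [0.5646, -0.3778, 0.2194]
ee_rot: [[0.766, 0.643, -0.0], [0.643, -0.766, 0.001], [0.0, -0.001, -1.0]]
force: [-0.4, -0.0, -2.6]
grip_width: 0.046
grip_force: 30.0
```

Run:
```python
from h import *
w=read_camera('wrist');o=get_obs();R=np.array(o['ee_rot']);print(o['t'],o['ee_pos'],R.round(3),o['joint_positions'],o['force'])
save('p.png',w)
m=[r for r in regions_of('wrist','coaster')];print([(r['score'],r['xy'],r['mask'].sum()) for r in m][:3])
# predicted outline of coaster top drawn
c=calibration('wrist');Rc=cv2.Rodrigues(np.array(c['rvec']))[0];K=np.array(c['intrinsics']);im=w.copy()
for ctr,col in (((.562,-.380),(0,255,0)),):
    for t in np.linspace(0,2*np.pi,120):
        q=Rc@np.array([ctr[0]+.047*np.cos(t),ctr[1]+.047*np.sin(t),.007])+np.ravel(c['tvec']);r=np.hypot(q[0],q[1]);u=q[:2]/r*np.arctan2(r,q[2])*K[0,0]+K[:2,2]
        cv2.circle(im,(int(round(u[0])),int(round(u[1]))),1,col,-1)
save('p2.png',im)
```

```text
21.975 [ 0.56466857 -0.37767034  0.2195768 ] [[ 0.766  0.643 -0.   ]
 [ 0.643 -0.766  0.   ]
 [ 0.    -0.    -1.   ]] [-7.16859505e-01  4.08866656e-01  1.22171635e+00  2.34017730e-04
  1.51144009e+00  1.55723620e-01] [ 0.15621409 -0.53828506 -2.13300723]
[(0.76, [321.6, 201.8], np.int64(3965))]
```

View pics/p2.png

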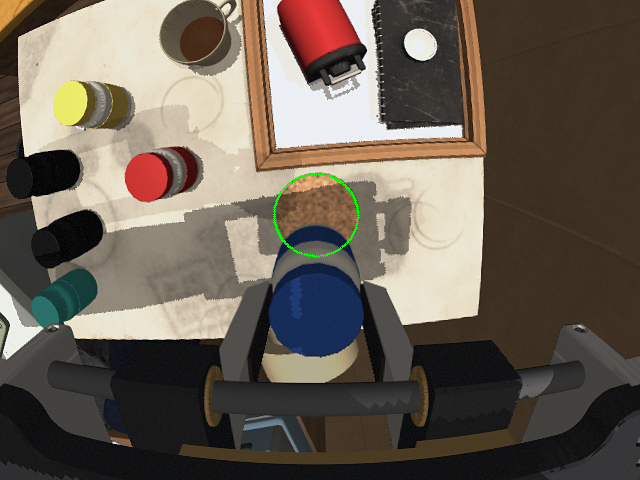

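The green predicted outline matches the coaster rim, so the coaster estimate holds. I'll shift -5 mm in tool x and descend.

>>> {"fn": "play_rows", "kwargs": {
  "motion": [1,-2,0,10,0,1,-4,0,30,0,1,-5,0,55,0,1,-5,0,80,0,1,-5,0,105,0,1,-5,0,125,0,1,-5,0,138,0,1,-5,0,145,0,1,-5,0,148,0,1,-5,0,149,0,1,-5,0,149,0]
}}

```text
t: 23.4
ee_pos: [0.5611, -0.3821, 0.0715]
ee_rot: [[0.767, 0.642, 0.001], [0.642, -0.767, -0.001], [0.0, 0.001, -1.0]]
force: [1.0, -0.1, -2.1]
grip_width: 0.0458
grip_force: 30.0
```

>>> {"fn": "play_rows", "kwargs": {
  "motion": [1,0,0,0.7,0,1,0,0,1.5,0,1,0,0,1.5,0]
}}

```text
t: 23.78
ee_pos: [0.5606, -0.3817, 0.0691]
ee_rot: [[0.767, 0.642, -0.0], [0.642, -0.767, 0.0], [0.0, -0.0, -1.0]]
force: [-0.1, -0.5, -1.4]
grip_width: 0.0458
grip_force: 30.0
```

>>> {"fn": "play_rows", "kwargs": {
  "motion": [1,0,0,0.5,0,1,0,0,1,0,1,0,0,1,0]
}}

```text
t: 24.15
ee_pos: [0.5606, -0.3817, 0.068]
ee_rot: [[0.767, 0.642, -0.0], [0.642, -0.767, 0.0], [-0.0, -0.0, -1.0]]
force: [-0.7, 1.0, -2.2]
grip_width: 0.0465
grip_force: 30.0
```

>>> {"fn": "play_rows", "kwargs": {
  "motion": [1,0,0,0.5,0,1,0,0,1,0,1,0,0,1,0]
}}

```text
t: 24.52
ee_pos: [0.5606, -0.3817, 0.0671]
ee_rot: [[0.767, 0.642, -0.0], [0.642, -0.767, 0.0], [-0.0, -0.0, -1.0]]
force: [-0.3, -0.0, -2.0]
grip_width: 0.0461
grip_force: 30.0
```

>>> {"fn": "play_rows", "kwargs": {
  "motion": [1,0,0,0.5,0,1,0,0,0.5,0,1,0,0,0.5,0]
}}

```text
t: 24.9
ee_pos: [0.5607, -0.3817, 0.0666]
ee_rot: [[0.767, 0.642, -0.0], [0.642, -0.767, 0.0], [0.0, -0.0, -1.0]]
force: [0.0, -0.2, -1.8]
grip_width: 0.0455
grip_force: 30.0
```

>>> {"fn": "play_rows", "kwargs": {
  "motion": [1,0,0,0.5,0,1,0,0,0.8,0,1,0,0,0.8,0]
}}

```text
t: 25.28
ee_pos: [0.5608, -0.3818, 0.0665]
ee_rot: [[0.767, 0.642, 0.0], [0.642, -0.767, -0.0], [0.0, 0.0, -1.0]]
force: [-1.0, 1.6, 3.3]
grip_width: 0.0458
grip_force: 30.0
```

>>> {"fn": "play_rows", "kwargs": {
  "motion": [1,0,0,0.5,0,1,0,0,0.5,0,1,0,0,0.5,0]
}}

```text
t: 25.65
ee_pos: [0.5608, -0.3818, 0.0665]
ee_rot: [[0.767, 0.642, 0.0], [0.642, -0.767, -0.0], [0.0, 0.0, -1.0]]
force: [-1.3, 1.6, 5.3]
grip_width: 0.046
grip_force: 30.0
```

The jar is on the coaster: TCP z is 0.0665, as predicted. Now I'll ease off, open gradually and rise.

>>> {"fn": "play_rows", "kwargs": {
  "motion": [1,0,0,-1,0,0.45,0,0,-1,0,0.4,0,0,-1,0,0.3,0,0,-1,0,0.15,0,0,-1,0,0,0,0,-1,0,0,0,0,-1,0,0,0,0,-1,0]
}}

```text
t: 26.65
ee_pos: [0.5607, -0.3817, 0.0664]
ee_rot: [[0.767, 0.642, 0.0], [0.642, -0.767, 0.0], [0.0, 0.0, -1.0]]
force: [0.4, 0.6, -0.5]
grip_width: 0.094
grip_force: 0.0
```

>>> {"fn": "play_rows", "kwargs": {
  "motion": [0,0,0,0,0,0,0,0,-5,0,0,0,0,-20,0,0,0,0,-45,0,0,0,0,-75,0,0,0,0,-105,0,0,0,0,-130,0,0,0,0,-145,0,0,0,0,-150,0,0,0,0,-150,0]
}}

```text
t: 27.9
ee_pos: [0.5605, -0.3816, 0.216]
ee_rot: [[0.767, 0.642, -0.0], [0.642, -0.767, 0.0], [-0.0, -0.001, -1.0]]
force: [0.3, 0.2, 0.4]
grip_width: 0.0937
grip_force: 0.0
```

Run:
```python
from h import *
a=read_camera('scene');w=read_camera('wrist');o=get_obs();print(o['t'],o['ee_pos'],o['grip_width'])
save('f.png',np.hstack([cv2.resize(a[210:370,380:540],(400,400)),cv2.resize(w[:400,120:520],(400,400))]))
```

```text
28.0 [ 0.56006247 -0.38123158  0.21484959] 0.0938812115186206
```

View pics/f.png

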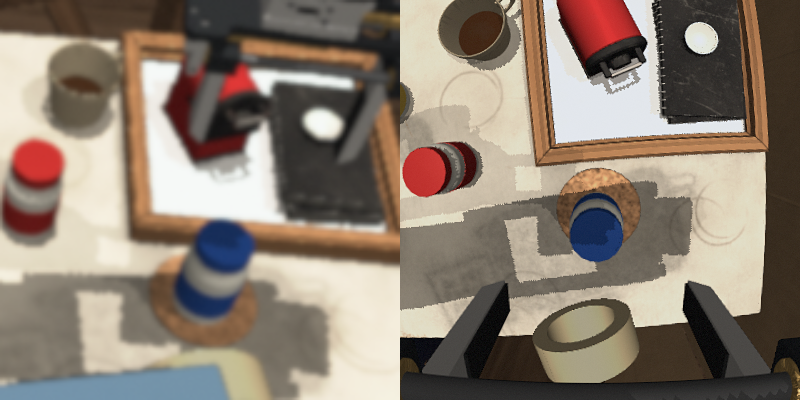

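The jar stands upright in the middle of the coaster, at crop left (210,290). The red jar and mug in view haven't moved, and the gripper is clear.

```bash
python3 -c "
from rig import *
print(finish_job())"
```

```text
the job is handed in; nothing more can be done
None
```

The blue jar was pressed to the pad's stop at about 17 N for over 2.5 s and now stands upright and released near the middle of the cork coaster; the job is handed in (no verdict was returned).

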